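# Lock the shaker drive for transport

### The arm

A 6-joint arm with a two-finger parallel gripper is mounted at the origin on the work surface. World frame = base frame: x ahead of the robot, y to its left, z up, the work surface at z = 0. Lengths are in m, angles in rad, forces in N, time in s.
With the tool pointing down it reaches from about 0.35 to 0.975 m from the base axis. Payload 4.9 kg.
Tool frame: the origin (TCP) lies midway between the tips of the shut fingers; the grasp point (between the pads) lies 19 mm behind it (grasp_offset is the z of the grasp point in the tool frame, in m); z points along the fingers, y is the direction in which the jaws open and shut (so a half turn about z gives the same grasp; the last joint's range is limited). The gripper opens to 85 mm and grips with 20 to 120 N. Pads are 22 mm wide; open, the fingers measure 114 mm over their backs; the gripper's body (76 mm by 85 mm) begins 54 mm behind the grasp point. The pads swing forward as they close: fully open they stand 13 mm farther back than shut.
Start: joints at [-1.268, 0.053, 1.613, -0, 1.476, -0.119], TCP at [0.256, -0.57, 0.231] pointing down, gripper open.
Joint ranges: [-3.01, 3.01], [-1.01, 2.22], [0.06, 2.58], [-1.02, 4.17], [0.09, 2.62], [-3.14, 3.14]. Speed limits (rad/s): [2.57, 2.57, 3.14, 3.14, 3.14, 3.14].

### API

Orientations are given as a unit quaternion [x, y, z, w].
In Python, from station import * gives the robot as it stands.
- The arm moves only by the shell command python3 -m pendant 'ROWS'. ROWS is a JSON object of lists of equal length, an entry for each row: "claw": the gripper command: -1 is shut, 1 is fully open, values between are in proportion; "travel": the shift along the tool's x, y, z normalised to -1 to 1, where 1 is 0.15 m, a list of three; "angular": the turn, a rotation vector about the tool's x, y, z normalised to -1 to 1, where 1 is 2 pi rad, a list of three. A call has 1 to 12 rows; each row is the pose to reach, as a shift and turn from the pose commanded when the call began, along the tool's axes at that moment, turning the shorter way round; what a row does not reach only later rows make up. A row lasts 1/8 s, in which the tool goes at most 62.5 mm and 10.7 degrees, less where a joint would pass 70% of its speed; a pose out of reach is approached as far as the arm can. A call with a number of a shift or a turn outside -1 to 1 is refused whole. A call with a gripper value outside its range is refused whole. The fingers move at their own pace and stop on an object; the grip force is fixed at half the most. Time passes only in rows, so rows that repeat a pose let the fingers close. It gives the time, the measured TCP pose, the force and the opening at its end, in the units of the state.
- state(): the state, without advancing time (a new reading comes with each control period).
- get_image(name): name is "scene" or "top" or "wrist"; returns a dict with "img" (400x640x3 uint8, red, green, blue), "depth" (400x640 float32, m along the optical axis (not along the pixel's ray), 0 where there is no reading), "mtx" (3x3 intrinsics, pixels), "distortion" ([k1, k2, p1, p2, k3] as OpenCV has them; the pictures are not rectified), "rvec" (rotation vector, rad) and "tvec" (3), from world to camera coordinates, as OpenCV has them; the wrist camera has in their place "tool_from_camera" (4x4, takes a point from camera to tool coordinates, whose origin is the TCP and whose axes are the flange's). Camera axes: x right, y down, z forward; pixel columns grow to the right and rows downward; lengths in m; the calibration is good to about 2 mm. A picture is of the moment at which its call begins: read the wrist's pose just before it.
- finish_job(): hands the job in, once; it reports no verdict.
The state is a dict: "time_s": time; "joints": joint angles; "qvel": joint speeds; "effort": joint torques, N m; "eef_pos": TCP position; "orientation": TCP orientation; "force": force on the tool from outside, world axes, zero at the start; "wrist_torque": the same for the moment, N m; "opening": finger opening in m.
Only numpy, scipy, OpenCV 4.12 (cv2) and the standard library are available. Lean on these libraries where they do the work, as an engineer would, in place of code of your own. Each camera call takes 0.05 s, during which the arm holds its last target.

### The job

Lock the plate shaker's drive so that it can be moved: with the fingertips, push on the upright pegs of the slotted steel disc to turn it until its slot lines up with the locking bar, then push the bar by its tail block through the disc until the block is fully home against the guide's bridge. Only push: pick nothing up, keep the bar down in its guide, and leave everything else on the bench where it stands.

Things in the scene. Friction and masses are not known exactly. Their poses are not given: they have to be found in the camera images.
- drive: White drive unit fixed on the bench: low housing 360 x 160 mm, flat top 30 mm above the bench. Origin on the bench right below the disc's axis; own x is the direction in which the bar is pushed, z up. The housing spans own x -250 to +110, own y -80 to +80 mm. Along its middle stand, in order of own x: guide rails (-232 to -62), bridge (-80 to -62), disc (-45 to +45), keeper (+52 to +86).
- bridge (a point): Middle of the bridge's top, 58 mm above the bench; own axes as the drive's. It is 18 mm long, 38 mm wide and crosses over the bar's channel with 18 mm under it. The guide: two rails 12 mm high with an 18 mm channel between, 38 mm over the outside, open above and at the tail end.
- keeper (a point): Middle of the keeper at the housing's top, 30 mm above the bench; own axes as the drive's. Two fixed cheeks 34 mm long, 18 mm high, 22 mm apart, that take the bar's nose.
- disc (a joint): Angle (rad) of the slotted steel disc about its upright axis, growing anticlockwise seen from above; turns from -0.4 to 3.54 and stays where it is left (friction 0.12 N m: about 4 N at a peg). The slot is in line with the bar at 0 and equally at 3.14. It starts 0.55 to 1.57 rad from one of these.
- hub (a point): Point on the disc's axis at its top face, 49 mm above the bench; own x runs along the slot and turns with the disc. Disc 90 mm across, 18 mm thick; one straight slot 20 mm wide right across its middle, open above, mouths chamfered to 28 mm. The bar's tapered nose enters if the slot is within about 0.15 rad, and then centres the disc itself.
- peg_a (a point): Centre of the top of one of the disc's two steel pegs: upright, 12 mm across, 40 mm tall, from 49 to 89 mm above the bench, 32 mm from the axis, square to the slot (own +y of the disc).
- peg_b (a point): Centre of the top of the other, identical peg, opposite the first across the slot (own -y of the disc).
- bar: Loose 300 g steel locking bar in the guide, 14 mm wide, 16 mm high, tail block on its rear end. Origin: its underside below the block's middle, 30 mm above the bench; own x points to the nose. In the drive's own x it starts 218 to 230 mm behind the disc's axis; fully home it is 91 mm behind, block against bridge. About 2 to 4 N slide it, up to 10 N as it centres the disc.
- nose (a point): Middle of the tip of the bar's nose, 38 mm above the bench, 166 mm ahead of the bar's origin; own axes as the bar's. The last 14 mm taper from 14 to 6 mm wide. It starts just before the disc and ends in the keeper, 75 mm beyond the disc's axis.
- tail (a point): Middle of the rear face of the bar's black tail block, the face to push, 63 mm above the bench, own axes as the bar's; 11 mm behind the bar's origin. The block is 22 mm long, 30 mm wide and stands from 46 to 80 mm above the bench, clear over the rails.
- vial_a: Bystander: capped amber glass vial, 22 mm across, 45 mm tall, standing on the drive unit near its keeper end; origin: centre of its underside
- vial_b: Bystander: capped amber glass vial, 22 mm across, 45 mm tall, standing on the drive unit beside the guide, on the side away from the robot; origin: centre of its underside
- trough: Bystander: white plastic reagent trough, open, 55 x 130 x 32 mm, on the bench beyond the drive unit; origin: centre of its underside
- spatula: Bystander: flat steel lab spatula, 165 mm long, 16 mm wide at its blade, 6 mm thick, lying on the bench between the robot and the drive unit; its length is its own x axis
- beaker: Bystander: glass beaker, 70 mm across, 85 mm tall, to the left of the drive unit; origin: centre of its underside
- tip_box: Bystander: white and green pipette-tip box, 120 x 85 x 65 mm, to the right; origin: centre of its underside
- bottle: Bystander: white plastic bottle, 60 mm across, 130 mm tall, to the right; origin: centre of its underside
There are look-alikes about, which are no part of the job. What is shaped like the bar but blue is not meant.

How it is judged:
By the outcome, as a careful person would: the job done as asked, in the order asked, and still so for the second after the job is handed in, with the robot touching nothing.
It also fails if it takes over 51 s, if anything falls off the work surface, if the arm or the gripper's body presses on something with over 40 N, if the wrist force passes 120 N, or if a joint passes its speed limit or range.

## Working session

There is one attempt and no reset: what is moved stays moved. The work goes in short steps, Python scripts to look and compute and a shell command to move; the robot and the scene stay as the last step left them, time stands still between calls to the robot, and variables do not carry over. Pictures are saved under pics/ and viewed, and the job is handed in when it is done.

```bash
mkdir -p pics; ls; cat > h.py <<'E'
from station import *
import numpy as np, cv2
def save(n,f):
    d=get_image(n); cv2.imwrite('pics/'+f+'.png',cv2.cvtColor(d['img'],cv2.COLOR_RGB2BGR)); np.savez('pics/'+f+'.npz',**d); return d
def ld(f): return dict(np.load('pics/'+f+'.npz'))
def ray(d,uv):
    n=cv2.undistortPoints(np.array(uv,float).reshape(-1,1,2),d['mtx'],d['distortion']).reshape(-1,2)
    R=cv2.Rodrigues(d['rvec'])[0]; c=-R.T@d['tvec'].ravel()
    return c,(R.T@np.c_[n,np.ones(len(n))].T).T
def onz(d,uv,z):
    c,r=ray(d,uv); return c+r*((z-c[2])/r[:,2])[:,None]
def proj(d,P): return cv2.projectPoints(np.array(P,float).reshape(-1,1,3),d['rvec'],d['tvec'],d['mtx'],d['distortion'])[0].reshape(-1,2)
E
python3 - <<'E'
from h import *
print(state())
for n in('scene','top'): d=save(n,n+'0'); print(n,d['rvec'],d['tvec'])
E
```

```text
pics
{'time_s': 0.0, 'joints': array([-1.26801056e+00,  5.33448875e-02,  1.61432021e+00,  2.31829035e-05,
        1.47599544e+00, -1.18997678e-01]), 'qvel': array([-0.00061648, -0.00028329,  0.00028272, -0.0017781 , -0.00081601,
       -0.00017128]), 'effort': array([ 6.00263666e-04, -3.93682265e+01, -3.70172274e+01, -9.90034823e-05,
        7.18138806e-03, -4.95258234e-06]), 'eef_pos': array([ 0.25568543, -0.56961399,  0.23005479]), 'orientation': array([ 9.77844347e-01,  2.09330754e-01, -8.33898349e-05, -1.03063795e-03]), 'force': array([ 0.13823367,  0.13329674, -0.88990171]), 'wrist_torque': array([-0.0444287 ,  0.00410131, -0.03184117]), 'opening': 0.08564520610071358}
scene [ 2.13580227  0.93345852 -0.42415274] [-0.324342   -0.1385406   1.31985456]
top [ 2.11341687 -2.15648077  0.12557696] [0.05033984 0.47367479 0.9192306 ]
```

View pics/scene0.png

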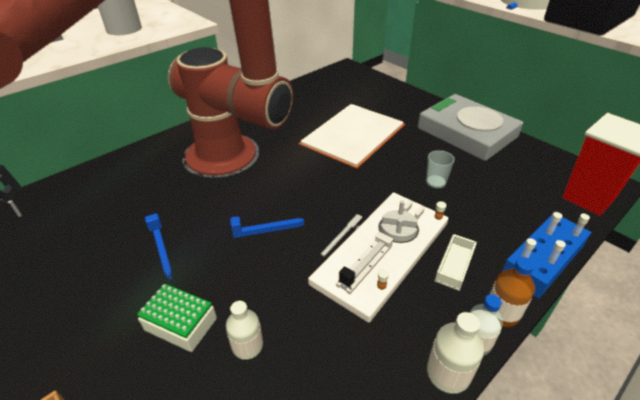

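View pics/top0.png

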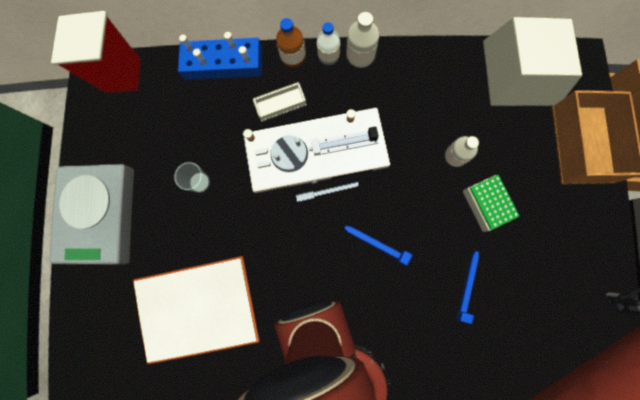

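The top view shows the drive at about (317,150), with the disc near (289,152) and the black tail at (373,134). I'll zoom in on it.

```bash
python3 - <<'E'
from h import *
d=ld('top0'); im=cv2.cvtColor(d['img'],cv2.COLOR_RGB2BGR)
c=im[100:200,235:400]; cv2.imwrite('pics/z1.png',cv2.resize(c,None,fx=4.8,fy=4.8,interpolation=cv2.INTER_CUBIC))
d2=ld('scene0'); im2=cv2.cvtColor(d2['img'],cv2.COLOR_RGB2BGR)
c=im2[185:325,300:460]; cv2.imwrite('pics/z2.png',cv2.resize(c,None,fx=4.2,fy=4.2,interpolation=cv2.INTER_CUBIC))
# housing top mask
z=onz(d,[[320,150],[289,152],[373,134]],0.03);print(z)
g=d['img'].astype(int); m=((g.min(2)>140)).astype(np.uint8); m[:100]=0;m[205:]=0;m[:,:235]=0;m[:,400:]=0
m=cv2.morphologyEx(m,cv2.MORPH_CLOSE,np.ones((9,9)))
cs=max(cv2.findContours(m,0,2)[0],key=cv2.contourArea)
r=cv2.minAreaRect(cs); b=cv2.boxPoints(r); print(b)
ap=cv2.approxPolyDP(cs,5,True).reshape(-1,2);print(ap)
P=onz(d,b,0.03);print(P); print(np.linalg.norm(np.diff(np.r_[P,P[:1]],axis=0),axis=1))
E
```

```text
[[ 0.60419987  0.04767534  0.03      ]
 [ 0.60101813  0.12828796  0.03      ]
 [ 0.64389827 -0.09109771  0.03      ]]
[[241.10944 130.10812]
 [378.15082 104.32807]
 [389.70697 165.75812]
 [252.66559 191.53818]]
[[377 109]
 [245 130]
 [253 190]
 [388 165]]
[[ 0.66451842  0.25537686  0.03      ]
 [ 0.7253602  -0.10814224  0.03      ]
 [ 0.55818985 -0.13060601  0.03      ]
 [ 0.49912714  0.22242431  0.03      ]]
[0.36857545 0.1686729  0.35793689 0.16864206]
```

View pics/z1.png

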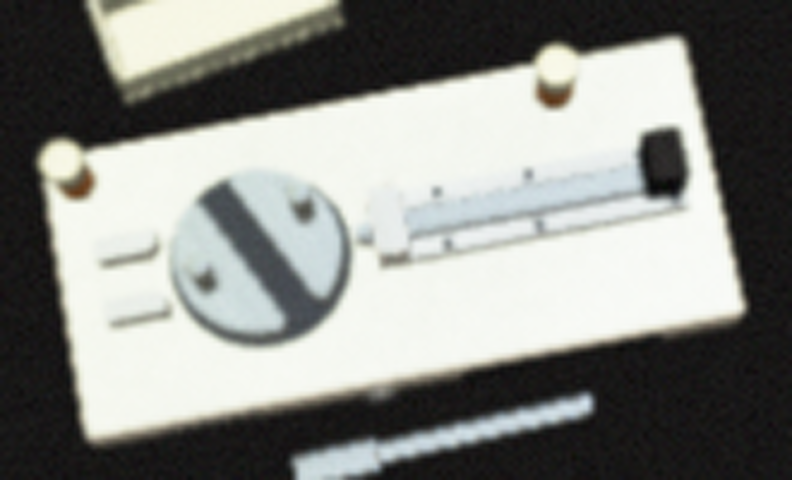

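View pics/z2.png

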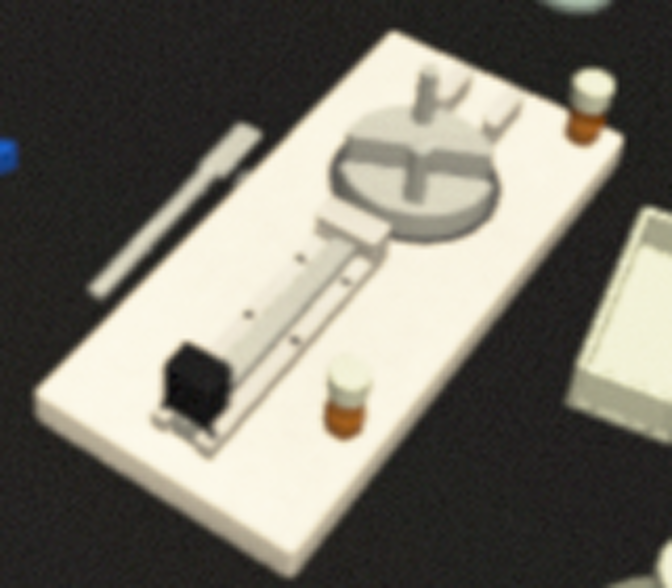

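```bash
cat >> h.py <<'E'
def z1(p): return np.array(p,float)/4.8+[235,100]-0.5+0.5/4.8
E
python3 - <<'E'
from h import *
d=ld('top0')
q=onz(d,z1([[40,158],[685,38],[745,315],[90,440]]),0.03)
print(q); print(np.linalg.norm(np.diff(np.r_[q,q[:1]],axis=0),axis=1))
src=np.array([[110,80],[-250,80],[-250,-80],[110,-80]])/1000.
# drive x from TR->TL ; side: top (far from robot) 
# rigid fit; own y: x axis ~ +y world, so own y ~ -x world (near robot)
src=np.array([[110,-80],[-250,-80],[-250,80],[110,80]])/1000.
def rig(s,t):
    a=s-s.mean(0);b=t-t.mean(0);U,_,V=np.linalg.svd(a.T@b);R=V.T@np.diag([1,np.linalg.det(V.T@U.T)])@U.T
    return R,t.mean(0)-R@s.mean(0)
R,o=rig(src,q[:,:2]); th=np.arctan2(R[1,0],R[0,0]); print('yaw',th,np.degrees(th),'origin',o,(src@R.T+o-q[:,:2])*1000)
# disc
print('disc c',onz(d,z1([[260,254]]),0.049))
a=onz(d,z1([[216,192],[303,324]]),0.04); v=a[0]-a[1]; phi=np.arctan2(v[1],v[0]); print('slot',phi-th,a.mean(0))
pg=onz(d,z1([[303,198],[203,272]]),0.089); print('peg tops',pg, np.linalg.norm(pg[0]-pg[1]),pg.mean(0))
v=pg[0]-pg[1]; print('peg ang rel',np.arctan2(v[1],v[0])-th)
# tail block top z .08
t=onz(d,z1([[640,137],[678,128],[686,170],[648,185]]),0.08); print('block',t,((t[:,:2]-o)@R)*1000)
for x in (.03,.08): print(onz(d,z1([[663,150]]),x))
E
```

```text
[[ 0.65769107  0.25034187  0.03      ]
 [ 0.71647895 -0.10552474  0.03      ]
 [ 0.55957478 -0.1309413   0.03      ]
 [ 0.49978094  0.22064248  0.03      ]]
[0.3606897  0.15894943 0.3566321  0.16067875]
yaw 1.738068167546487 99.58397050645056 origin [0.59672693 0.12765256] [[-0.39493891 -0.90518361]
 [ 0.75461496 -0.0139281 ]
 [-0.10803985 -1.23623429]
 [-0.25163621  2.155346  ]]
disc c [[0.59440105 0.12665966 0.049     ]]
slot -1.1775921234046418 [0.59497468 0.12817694 0.04      ]
peg tops [[0.61221153 0.09989274 0.089     ]
 [0.57477412 0.15102828 0.089     ]] 0.06337510760707396 [0.59349282 0.12546051 0.089     ]
peg ang rel -2.676904373071019
block [[ 0.64314999 -0.07346993  0.08      ]
 [ 0.64755352 -0.09325615  0.08      ]
 [ 0.62490882 -0.09640601  0.08      ]
 [ 0.61734477 -0.07657612  0.08      ]] [[-206.04446718  -12.28965011]
 [-226.28768134  -13.33745182]
 [-225.62339167    9.51562103]
 [-204.81091162   13.67255897]]
[[ 0.65245804 -0.09074266  0.03      ]]
[[ 0.63588833 -0.08503165  0.08      ]]
```

```bash
python3 -m pendant '{"claw":[-1,-1,-1],"travel":[[0.963,-0.735,0],[0.963,-0.735,0],[0.963,-0.735,0]],"angular":[[0,0,0],[0,0,0],[0,0,0]]}'; python3 -m pendant '{"claw":[-1,-1,-1],"travel":[[0.963,-0.735,0],[0.963,-0.735,0],[0.963,-0.735,0]],"angular":[[0,0,0],[0,0,0],[0,0,0]]}'; python3 -m pendant '{"claw":[-1,-1,-1],"travel":[[0.963,-0.735,0],[0.963,-0.735,0],[0.963,-0.735,0]],"angular":[[0,0,0],[0,0,0],[0,0,0]]}'
```

```text
time_s: 0.48
eef_pos: [0.343, -0.4085, 0.2306]
orientation: [0.978, 0.209, -0.0, -0.0]
force: [1.4, -0.4, 1.3]
opening: 0.0326
time_s: 0.85
eef_pos: [0.4296, -0.2486, 0.2309]
orientation: [0.978, 0.209, -0.0, -0.0]
force: [0.6, 0.5, 0.4]
opening: 0.0
time_s: 1.23
eef_pos: [0.5163, -0.0889, 0.231]
orientation: [0.978, 0.21, -0.0, -0.0]
force: [-0.6, 0.3, 0.8]
opening: 0.0003
```

```bash
python3 -m pendant '{"claw":[-1,-1,-1,-1,-1,-1],"travel":[[0.953,-0.725,0],[0.953,-0.725,0],[0.953,-0.725,0],[0.953,-0.725,0.3],[0.953,-0.725,0.3],[0.953,-0.725,0.3]],"angular":[[0,0,-0.119],[0,0,-0.119],[0,0,-0.119],[0,0,-0.119],[0,0,-0.119],[0,0,-0.119]]}'
python3 - <<'E'
from h import *
s=state();print(s['eef_pos'],s['orientation'],s['joints'])
d=save('wrist','w1');np.savez('pics/w1s.npz',p=s['eef_pos'],q=s['orientation']);save('top','top1');save('scene','scene1');print(d['tool_from_camera'])
E
```

```text
time_s: 1.98
eef_pos: [0.6017, 0.0663, 0.1869]
orientation: [0.835, 0.551, 0.0, 0.0]
force: [0.6, -0.3, 0.9]
opening: -0.0002
[0.60173633 0.06625725 0.18692105] [8.34749635e-01 5.50629679e-01 2.92687427e-05 3.64001755e-05] [-1.31969887e-02  3.73606225e-02  1.70373768e+00 -2.77633190e-05
  1.40040503e+00  3.91367276e-01]
[[-3.55447937e-04 -9.54553063e-01 -2.98040807e-01  7.56809978e-02]
 [ 9.99999663e-01 -1.18798372e-04 -8.12131970e-04 -6.36671176e-04]
 [ 7.39816297e-04 -2.98040995e-01  9.54552784e-01 -1.42900127e-01]
 [ 0.00000000e+00  0.00000000e+00  0.00000000e+00  1.00000000e+00]]
```

View pics/w1.png

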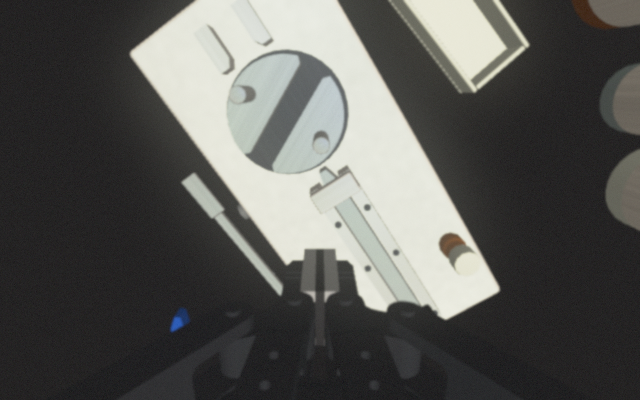

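View pics/scene1.png

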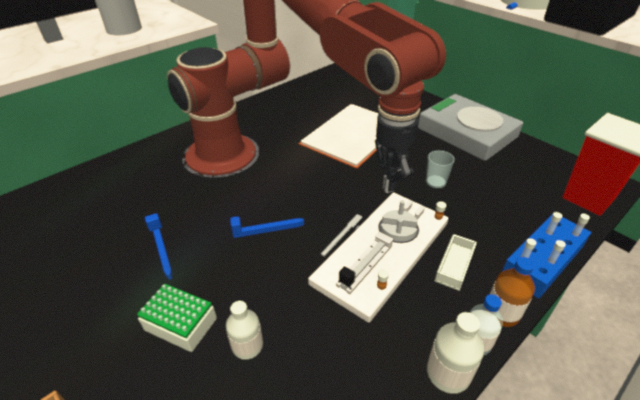

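```bash
cat >> h.py <<'E'
from scipy.spatial.transform import Rotation as Ro
def wonz(d,s,uv,z):
    n=cv2.undistortPoints(np.array(uv,float).reshape(-1,1,2),d['mtx'],d['distortion']).reshape(-1,2)
    T=d['tool_from_camera']; R=Ro.from_quat(s['q']).as_matrix()
    c=R@T[:3,3]+s['p']; r=(R@T[:3,:3]@np.c_[n,np.ones(len(n))].T).T
    return c+r*((z-c[2])/r[:,2])[:,None]
E
python3 - <<'E'
from h import *
im=cv2.imread('pics/w1.png'); cv2.imwrite('pics/z3.png',cv2.resize(im[30:210,190:390],None,fx=3.3,fy=3.3,interpolation=cv2.INTER_CUBIC))
E
```

```text
(no output)
```

View pics/z3.png

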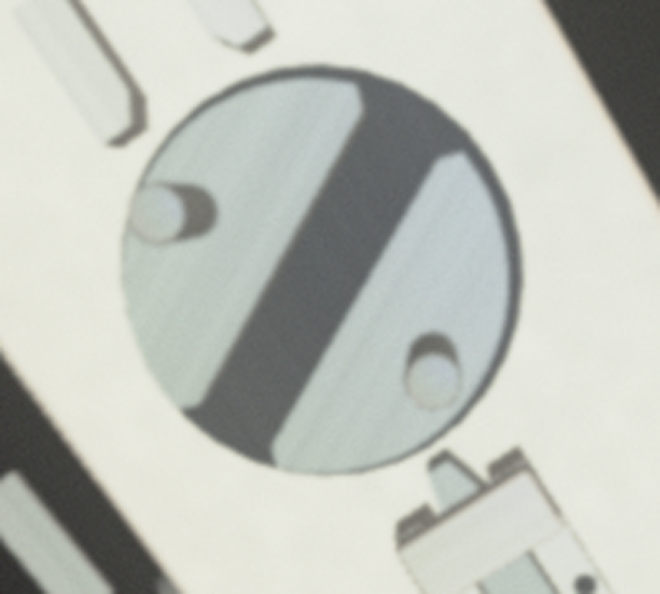

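```bash
python3 - <<'E'
from h import *
d=ld('w1');s=ld('w1s')
f=lambda p:np.array(p,float)/3.3+[190,30]-.5+.15
pg=wonz(d,s,f([[434,380],[158,214]]),.089);print(pg,np.linalg.norm(pg[0]-pg[1]),'hub',pg.mean(0))
v=pg[0]-pg[1];pa=np.arctan2(v[1],v[0]);print('peg a world ang',pa)
sl=wonz(d,s,f([[360,112],[204,395],[436,160],[275,440]]),.049);v=sl[0]-sl[1];w=sl[2]-sl[3];sa=[np.arctan2(x[1],x[0]) for x in(v,w)];print('slot',sa, sl.mean(0))
# drive edges: left long edge (131,54)-(282,248); right (338,0)-(498,290)
e=wonz(d,s,[[131,54],[282,248],[338,0],[490,278]],.03);
for a,b in((0,1),(2,3)):
  x=e[a]-e[b];print('yaw',np.arctan2(x[1],x[0]))
br=wonz(d,s,f([[400,550],[532,472]]),.058);x=br[1]-br[0];print('bridge front',br,br.mean(0),np.arctan2(x[1],x[0])+np.pi/2)
n=wonz(d,s,f([[437,462]]),.046);print('nose',n)
E
```

```text
[[0.61743802 0.10208462 0.089     ]
 [0.58038336 0.15369664 0.089     ]] 0.06353619415745874 hub [0.59891069 0.12789063 0.089     ]
peg a world ang -0.948127093937469
slot [np.float64(0.6239886606480416), np.float64(0.6236841134693458)] [0.5990452  0.12842465 0.049     ]
yaw 1.767476311827547
yaw 1.7271918876123618
bridge front [[0.59209808 0.0632674  0.058     ]
 [0.62842767 0.06862398 0.058     ]] [0.61026288 0.06594569 0.058     ] 1.717185610461981
nose [[0.60778596 0.07717193 0.046     ]]
```

```bash
python3 -m pendant '{"claw":[-1,-1,-1,-1],"travel":[[0,0,0.4],[0,0,0.75],[0,0,0.8],[0,0,0.8]],"angular":[[0,0,0],[0,0,0],[0,0,0],[0,0,0]]}'; python3 - <<'E'
from h import *
s=state();print(s['eef_pos'],s['force']);save('wrist','w2')
E
```

```text
time_s: 2.62
eef_pos: [0.6029, 0.0664, 0.0681]
orientation: [0.834, 0.552, 0.001, 0.001]
force: [-0.1, -0.3, 0.7]
opening: -0.0001
[0.60285407 0.066403   0.06812316] [-0.07837261 -0.3468391   0.66581083]
```

View pics/w2.png

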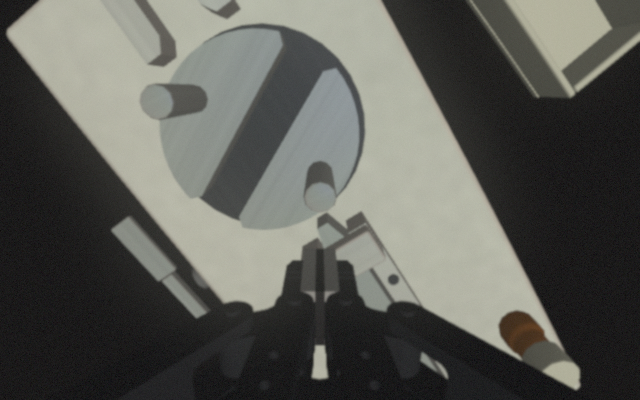

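The closed fingertips at (320,265) are right behind peg_a at (320,190), so I'll push along tool +x.

```bash
python3 -m pendant '{"claw":[-1,-1,-1,-1,-1,-1,-1,-1,-1,-1],"travel":[[0.05,0,0],[0.1,0,0],[0.14,0,0],[0.18,0,0],[0.22,0,0],[0.26,0,0],[0.3,0,0],[0.33,0,0],[0.35,0,0],[0.35,0,0]],"angular":[[0,0,0],[0,0,0],[0,0,0],[0,0,0],[0,0,0],[0,0,0],[0,0,0],[0,0,0],[0,0,0],[0,0,0]]}'; python3 - <<'E'
from h import *
s=state();print(s['eef_pos'],s['force']);save('wrist','w3');np.savez('pics/w3s.npz',p=s['eef_pos'],q=s['orientation'])
E
```

```text
time_s: 3.92
eef_pos: [0.6226, 0.115, 0.0666]
orientation: [0.834, 0.552, 0.0, 0.0]
force: [0.1, -2.8, 1.8]
opening: -0.0004
[0.62257834 0.11502327 0.06662113] [ 0.13014957 -2.76908782  1.79351116]
```

View pics/w3.png

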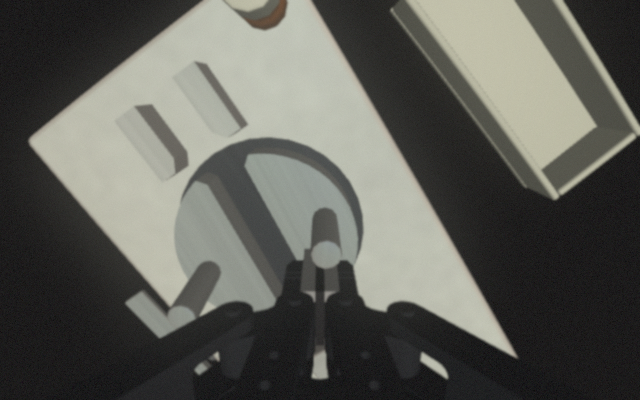

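```bash
python3 - <<'E'
from h import *
im=cv2.imread('pics/w3.png'); cv2.imwrite('pics/z4.png',cv2.resize(im[40:310,90:370],None,fx=2.2,fy=2.2,interpolation=cv2.INTER_CUBIC))
E
```

```text
(no output)
```

View pics/z4.png

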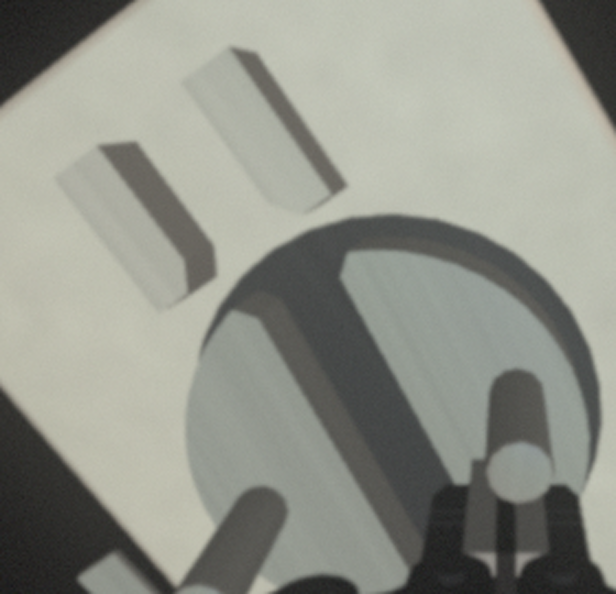

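```bash
python3 - <<'E'
from h import *
d=ld('w3');s=ld('w3s')
f=lambda p:np.array(p,float)/2.2+[90,40]-.5+.23
def an(p,z):
    q=wonz(d,s,p,z);v=q[0]-q[1];return np.arctan2(v[1],v[0])
print('slot',an(f([[262,320],[405,555]]),.049),an(f([[341,275],[450,480]]),.049))
print('keeper edges',an(f([[57,180],[160,308]]),.048),an(f([[182,82],[272,202]]),.048),an(f([[98,145],[186,258]]),.048),an(f([[230,46],[328,186]]),.048))
print('house',an([[30,143],[160,305]],.03),an([[312,0],[517,355]],.03))
pg=wonz(d,s,[[326,254],[181,317]],.089);print(pg,np.linalg.norm(pg[0]-pg[1]),pg.mean(0));v=pg[0]-pg[1];print(np.arctan2(v[1],v[0])+np.pi/2)
E
```

```text
slot 1.6298095326444622 1.6013395237378631
keeper edges 1.7574842238252961 1.764103685357405 1.7550490905158191 1.7443073498514459
house 1.6969049357437085 1.742138044288167
[[0.63069413 0.12989735 0.089     ]
 [0.56683456 0.12677575 0.089     ]] 0.06393581214519613 [0.59876435 0.12833655 0.089     ]
1.6196397680023602
```

```bash
python3 -m pendant '{"claw":[-1,-1,-1],"travel":[[0.015,0,0],[0.026,0,0],[0.026,0,0]],"angular":[[0,0,0],[0,0,0],[0,0,0]]}'; python3 - <<'E'
from h import *
s=state();print(s['eef_pos'],s['force']);save('wrist','w4');np.savez('pics/w4s.npz',p=s['eef_pos'],q=s['orientation'])
im=cv2.imread('pics/w4.png'); cv2.imwrite('pics/z5.png',cv2.resize(im[40:310,90:370],None,fx=2.2,fy=2.2,interpolation=cv2.INTER_CUBIC))
E
```

```text
time_s: 4.35
eef_pos: [0.623, 0.1187, 0.066]
orientation: [0.834, 0.552, -0.001, -0.0]
force: [-4.1, -4.0, 4.1]
opening: -0.0001
[0.62296535 0.11868816 0.06595155] [-4.09299014 -4.01166991  4.12521745]
```

View pics/z5.png

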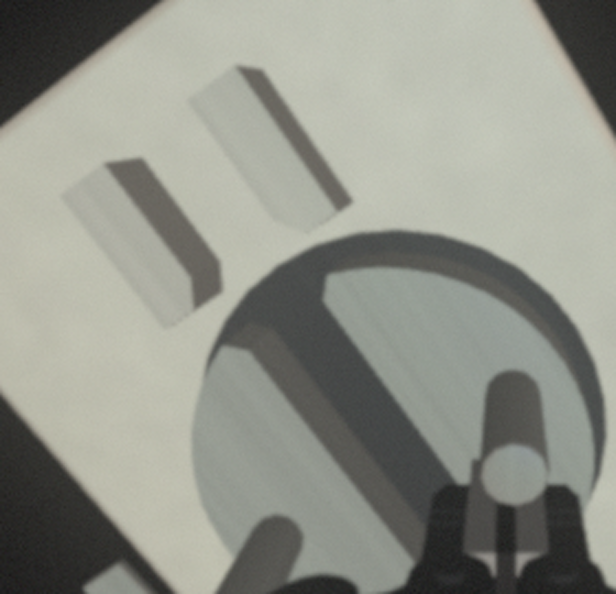

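```bash
python3 - <<'E'
from h import *
d=ld('w4');s=ld('w4s')
f=lambda p:np.array(p,float)/2.2+[90,40]-.5+.23
def an(p,z):
    q=wonz(d,s,p,z);v=q[0]-q[1];return np.arctan2(v[1],v[0])
print('slot',an(f([[252,352],[414,560]]),.049),an(f([[323,300],[450,480]]),.049))
print('keeper edges',an(f([[64,197],[166,326]]),.048),an(f([[188,101],[278,222]]),.048),an(f([[105,162],[192,275]]),.048),an(f([[236,65],[332,207]]),.048))
E
```

```text
slot 1.7444611459271524 1.7237007394891166
keeper edges 1.7456253421134225 1.7577367509031787 1.7470336257824528 1.724648500272532
```

```bash
python3 -m pendant '{"claw":[-1,-1,-1,-1,-1,-1,-1,-1],"travel":[[-0.04,0,0],[-0.04,0,-0.3],[-0.04,0,-0.7],[-0.04,0,-0.7],[-0.4,0.25,-0.7],[-0.75,0.5,-0.7],[-1,0.6,-0.7],[-1,0.6,-0.7]],"angular":[[0,0,0],[0,0,0],[0,0,0],[0,0,0],[0,0,0],[0,0,0],[0,0,0],[0,0,0]]}'; python3 -m pendant '{"claw":[-1,-1,-1,-1,-1],"travel":[[-0.3,0.1,0],[-0.492,0.187,0],[-0.492,0.187,0],[-0.492,0.187,0],[-0.492,0.187,0]],"angular":[[0,0,-0.0918],[0,0,-0.0918],[0,0,-0.0918],[0,0,-0.0918],[0,0,-0.0918]]}'; python3 - <<'E'
from h import *
s=state();print(s['eef_pos'],s['force']);save('wrist','w5');np.savez('pics/w5s.npz',p=s['eef_pos'],q=s['orientation']);save('top','top5')
E
```

```text
time_s: 5.4
eef_pos: [0.6478, -0.0572, 0.17]
orientation: [0.835, 0.55, 0.0, -0.001]
force: [-0.3, 0.2, -0.2]
opening: 0.0001
time_s: 6.02
eef_pos: [0.645, -0.1323, 0.1708]
orientation: [0.643, 0.766, 0.0, -0.0]
force: [-0.2, -0.3, 0.0]
opening: -0.0
[ 0.64497131 -0.13227387  0.17078298] [-0.2045244  -0.33444697  0.03363748]
```

View pics/w5.png

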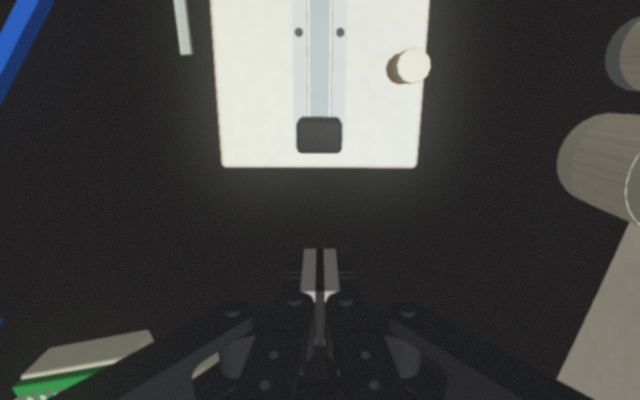

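```bash
python3 - <<'E'
from h import *
d=ld('w5');s=ld('w5s')
q=wonz(d,s,[[297,152],[341,152],[298,118],[341,118]],.08);print(q)
Rw=Ro.from_quat(s['q']).as_matrix();print('in tool',(q-s['p'])@Rw)
e=wonz(d,s,[[224,166],[417,166]],.03);print((e-s['p'])@Rw)
t=ld('top5');print(onz(t,[[462,150]],.07),onz(t,[[474,142]],.13))
E
```

```text
[[ 0.62322753 -0.09950375  0.08      ]
 [ 0.65174386 -0.09448526  0.08      ]
 [ 0.62044327 -0.07770714  0.08      ]
 [ 0.64757668 -0.0729352   0.08      ]]
in tool [[ 0.03597587 -0.01571157  0.09081357]
 [ 0.03597199  0.01324299  0.09080768]
 [ 0.05792502 -0.01467289  0.09083006]
 [ 0.05791821  0.01287694  0.09082445]]
[[ 0.01608882 -0.07835901  0.1408112 ]
 [ 0.0160821   0.07800306  0.14077939]]
[[ 0.58546116 -0.30687635  0.07      ]] [[ 0.58795476 -0.31553489  0.13      ]]
```

View pics/top5.png

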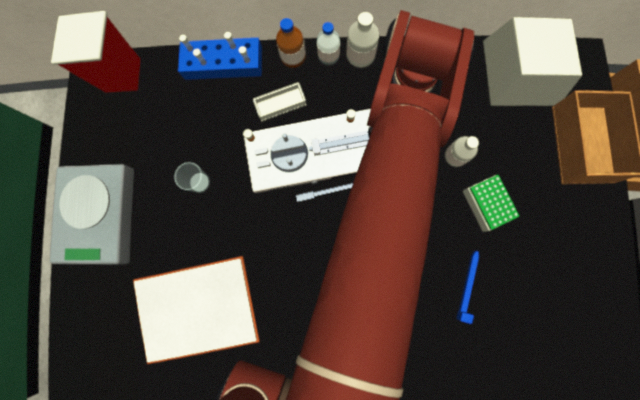

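```bash
python3 -m pendant '{"claw":[-1,-1,-1,-1],"travel":[[0,0,0.4],[0,0,0.75],[0,0,0.765],[0,0,0.765]],"angular":[[0,0,0],[0,0,0],[0,0,0],[0,0,0]]}'; python3 -m pendant '{"claw":[-1,-1,-1,-1,-1,-1,-1,-1,-1,-1],"travel":[[0.07,0,0],[0.13,0,0],[0.18,0,0],[0.24,0,0],[0.3,0,0],[0.36,0,0],[0.42,0,0],[0.48,0,0],[0.5,0,0],[0.5,0,0]],"angular":[[0,0,0],[0,0,0],[0,0,0],[0,0,0],[0,0,0],[0,0,0],[0,0,0],[0,0,0],[0,0,0],[0,0,0]]}'; python3 - <<'E'
from h import *
s=state();print(s['eef_pos'],s['force']);save('wrist','w6')
E
```

```text
time_s: 6.62
eef_pos: [0.6461, -0.1335, 0.0583]
orientation: [0.642, 0.766, 0.0, 0.001]
force: [1.2, -0.2, 0.5]
opening: 0.0002
time_s: 7.88
eef_pos: [0.6314, -0.0589, 0.056]
orientation: [0.642, 0.766, 0.0, -0.001]
force: [0.1, 0.0, 0.4]
opening: -0.0001
[ 0.63141286 -0.05890791  0.05601873] [0.11225035 0.02097037 0.39367715]
```

View pics/w6.png

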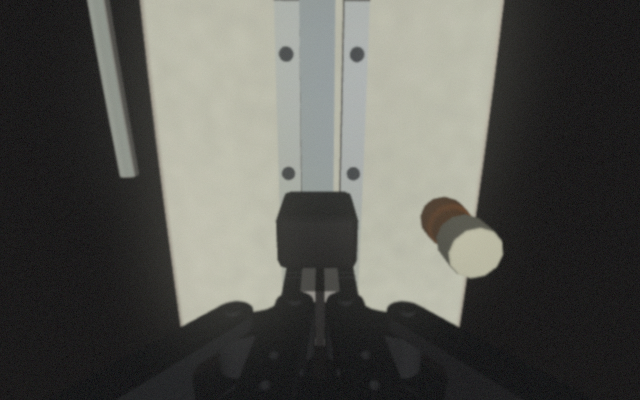

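```bash
python3 - <<'E'
from h import *
d=ld('w6');st=state();s=dict(p=st['eef_pos'],q=st['orientation'])
Rw=Ro.from_quat(s['q']).as_matrix()
print('vial cap',(wonz(d,s,[[476,252],[441,252]],.075)-s['p'])@Rw,'rear',(wonz(d,s,[[320,267]],.08)-s['p'])@Rw)
# depth at knuckle
for p in ((405,305),(425,318),(345,290),(455,330)): print(p,d['depth'][p[1],p[0]])
n=lambda uv,z:(d['tool_from_camera']@np.r_[np.r_[cv2.undistortPoints(np.array([[uv]],float),d['mtx'],d['distortion']).ravel(),1]*z,1])[:3]
for p in ((405,305),(425,318),(445,325),(345,290)):
    z=d['depth'][p[1],p[0]]; print(p,n(p,z))
E
```

```text
vial cap [[ 0.01639906  0.05920709 -0.01908621]
 [ 0.01645806  0.04564748 -0.01907127]] rear [[ 0.01281727 -0.00060429 -0.02402504]]
(405, 305) 0.10787644
(425, 318) 0.1050819
(345, 290) 0.12806235
(455, 330) 0.09820759
(405, 305) [ 0.01338983  0.02518756 -0.04940288]
(425, 318) [ 0.01126949  0.03049888 -0.05298383]
(445, 325) [ 0.01152923  0.03521479 -0.05670836]
(345, 290) [ 0.00692446  0.00837495 -0.0302959 ]
```

```bash
python3 -m pendant '{"claw":[-1,-1,-1,-1,-1,-1,-1,-1,-1],"travel":[[0.05,0,0],[0.1,0,0],[0.15,0,0],[0.2,0,0],[0.25,0,0],[0.3,0,0],[0.35,0,0],[0.4,0,0],[0.4,0,0]],"angular":[[0,0,0],[0,0,0],[0,0,0],[0,0,0],[0,0,0],[0,0,0],[0,0,0],[0,0,0],[0,0,0]]}'; python3 -m pendant '{"claw":[-1,-1,-1,-1,-1],"travel":[[0.03,0,0],[0.06,0,0],[0.09,0,0],[0.11,0,0],[0.11,0,0]],"angular":[[0,0,0],[0,0,0],[0,0,0],[0,0,0],[0,0,0]]}'; python3 - <<'E'
from h import *
s=state();print(s['eef_pos'],s['force']);save('wrist','w7')
E
```

```text
time_s: 9.05
eef_pos: [0.6214, 0.0002, 0.0567]
orientation: [0.642, 0.767, 0.0, -0.0]
force: [-0.8, -0.3, 0.1]
opening: -0.0
time_s: 9.68
eef_pos: [0.6185, 0.0162, 0.0566]
orientation: [0.642, 0.766, 0.0, -0.0]
force: [0.4, 0.9, 0.1]
opening: -0.0005
[0.61852314 0.01615203 0.05662388] [0.36316594 0.90349238 0.09902293]
```

View pics/w7.png

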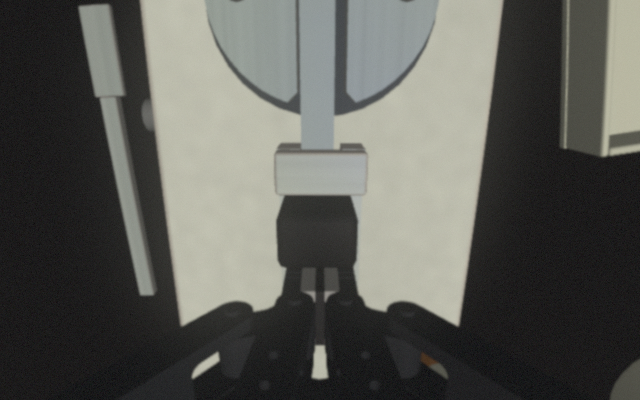

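```bash
python3 -m pendant '{"claw":[-1,-1,-1],"travel":[[0.01,0,0],[0.02,0,0],[0.02,0,0]],"angular":[[0,0,0],[0,0,0],[0,0,0]]}';python3 -m pendant '{"claw":[-1,-1,-1],"travel":[[0.007,0,0],[0.015,0,0],[0.015,0,0]],"angular":[[0,0,0],[0,0,0],[0,0,0]]}'
```

```text
time_s: 10.1
eef_pos: [0.6183, 0.0166, 0.0565]
orientation: [0.642, 0.766, -0.001, 0.001]
force: [1.1, -8.0, -1.6]
opening: 0.0002
time_s: 10.48
eef_pos: [0.6183, 0.0167, 0.0566]
orientation: [0.642, 0.766, -0.002, 0.003]
force: [0.6, -14.9, -1.2]
opening: 0.0002
```

```bash
python3 -m pendant '{"claw":[-1,-1,-1,-1,-1,-1],"travel":[[-0.1,0,0],[-0.25,0,0],[-0.25,0,-0.3],[-0.25,0,-0.6],[-0.25,0,-0.9],[-0.25,0,-0.9]],"angular":[[0,0,0],[0,0,0],[0,0,0],[0,0,0],[0,0,0],[0,0,0]]}'; python3 - <<'E'
from h import *
s=state();print(s['eef_pos'],s['force']);d=save('wrist','w8');save('scene','scene8')
s=dict(p=s['eef_pos'],q=s['orientation']);np.savez('pics/w8s.npz',**s)
im=cv2.imread('pics/scene8.png'); cv2.imwrite('pics/z8.png',cv2.resize(im[150:330,290:490],None,fx=3.2,fy=3.2,interpolation=cv2.INTER_CUBIC))
E
```

```text
time_s: 11.22
eef_pos: [0.6272, -0.0172, 0.1975]
orientation: [0.643, 0.766, 0.003, 0.004]
force: [0.9, 0.3, -0.2]
opening: 0.0001
[ 0.62722477 -0.01715233  0.19748818] [ 0.93327181  0.34763849 -0.23252735]
```

View pics/w8.png

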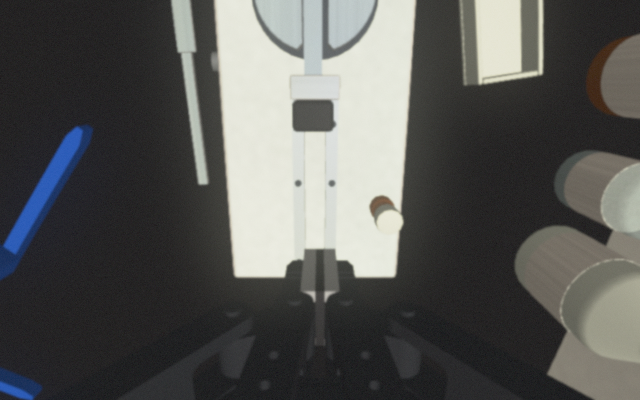

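View pics/z8.png

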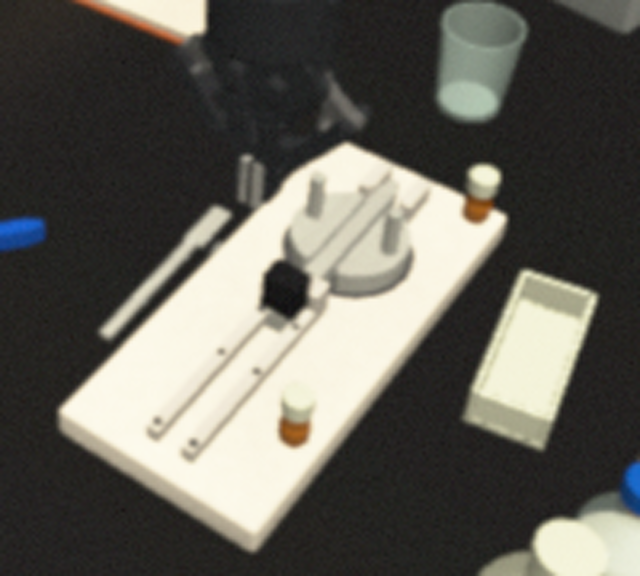

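```bash
python3 - <<'E'
from h import *
im=cv2.imread('pics/w8.png'); cv2.imwrite('pics/z9.png',cv2.resize(im[50:150,260:370],None,fx=6,fy=6,interpolation=cv2.INTER_CUBIC))
d=ld('w8');s=ld('w8s')
u=np.array([np.cos(1.743),np.sin(1.743),0]);hub=np.array([.5985,.128,0])
for p,z in(((313,131),.08),((313,100),.08),((315,75),.058),((315,97),.058)): print(p,(wonz(d,s,[p],z)[0]-hub)@u)
E
```

```text
(313, 131) -0.10158610503864728
(313, 100) -0.07994928846360431
(315, 75) -0.06248936231005547
(315, 97) -0.07844645785357256
```

View pics/z9.png

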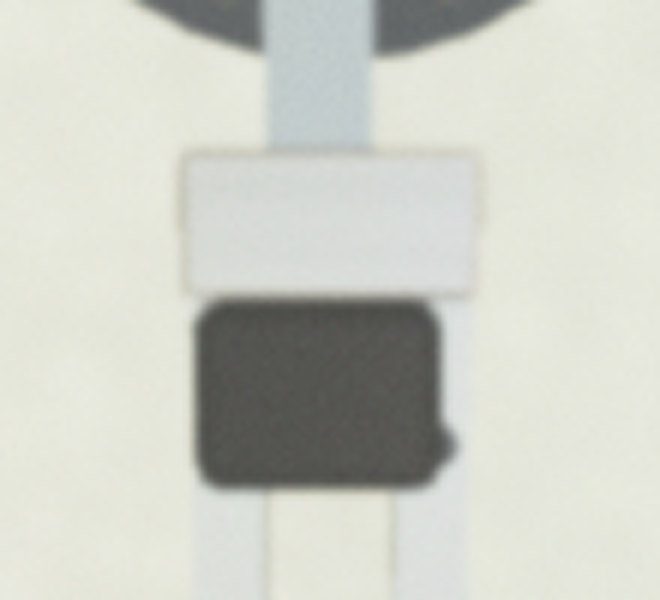

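The block's rear face is at -101.6 mm (expected -102) and its front at -80 mm, flush with the bridge. The robot is clear of everything, so I'm handing in.

```bash
python3 -c "
from station import *
print(finish_job())"
```

```text
the job is handed in; nothing more can be done
None
```

The drive is locked, and I handed the job in at about 11.3 s of the 51 s allowed; no verdict was reported.

- **Disc:** I pushed peg_a with the closed fingertips and turned the disc about 1.1 rad anticlockwise. Before I moved the bar, the slot measured within about 0.02 rad of the keeper's edges (0.15 rad allowed).
- **Bar:** I pushed the bar by its tail block until it stopped. The last 2 mm of commanded push raised the force to 15 N with no further movement.
- **Final check:** The wrist picture puts the block's rear face 101.6 mm behind the disc's axis (102 mm is fully home) and its front edge at -80 mm, against the bridge. The scene picture shows the bar down in its guide, through the disc and into the keeper.
- **Other objects:** Everything else in those last pictures looked unmoved by eye; I did not measure it.
- **Robot:** The gripper was clear and touching nothing at hand-in.
- **Disagreement:** The top and wrist cameras put the disc's axis about 5 mm apart. I went by the wrist view, and nothing later contradicted it.

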